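# Release a turning blank from the two-key feeder

### The arm

A 7-joint arm with a two-finger parallel gripper is mounted at the origin on the work surface. World frame = base frame: x ahead of the robot, y to its left, z up, the work surface at z = 0. Lengths are in mm, angles in rad, forces in N, time in s.
With the tool pointing down it reaches from about 400 to 875 mm from the base axis. Payload 4.4 kg.
Tool frame: the origin (TCP) lies at the very end of the fingers, on their centre line; the grasp point (between the pads) lies ctrl.grip_depth behind it (ctrl.grip_depth is the distance from the TCP to the grasp point, in mm); z points along the fingers, y is the direction in which the jaws open and shut (so a half turn about z gives the same grasp; the last joint's range is limited). The gripper opens to 85 mm and grips with 20 to 120 N. Pads are 22 mm wide; open, the fingers measure 114 mm over their backs; the gripper's body (76 mm by 85 mm) begins 54 mm behind the grasp point. The pads swing forward as they close: fully open they stand 13 mm farther back than shut.
Start: joints at [1.262, 0.628, 0.038, 1.517, -0.027, 0.996, -0.02], TCP at [156.301, -630.942, 231.313] pointing down, gripper open.
Joint ranges: [-3.06, 3.06], [-0.37, 2.12], [-1.25, 1.32], [0.18, 2.47], [-1.1, 4.24], [0.23, 1.98], [-2.94, 2.94]. Speed limits (rad/s): [2.57, 2.57, 3.14, 3.14, 3.14, 3.14, 3.14].

### API

Orientations are given as [roll, pitch, yaw] about the fixed x, y, z axes, in that order (R = Rz(yaw) Ry(pitch) Rx(roll)).
In Python, from cell import ctrl gives the robot as it stands.
- The arm moves only by the tool servo_tool, never from a script. Its argument "commands" is one flat list of numbers, 5 for each row, row after row: the shift along the tool's x, y, z in units of 25 mm (1.0 is 25 mm), then the turn about the tool's z in units of 6 degrees (1.0 is 6 degrees), then the closure, from 0 (fully open) to 1 (shut). In form: [tx, ty, tz, twist, gripper, tx, ty, tz, twist, gripper, ...]. A call has 1 to 10 rows; each row is the pose to reach, as a shift and turn from the pose commanded when the call began, along the tool's axes at that moment; what a row does not reach only later rows make up. A row lasts 1/12 s, in which the tool goes at most 41.7 mm and 7.16 degrees, less where a joint would pass 70% of its speed; a pose out of reach is approached as far as the arm can. A call with a gripper value outside its range is refused whole. The fingers move at their own pace and stop on an object; the grip force is fixed at half the most. Time passes only in rows, so rows that repeat a pose let the fingers close. It gives the time, the measured TCP pose, the force and the opening at its end, in the units of the state.
- ctrl.read_state(): the state, without advancing time (a new reading comes with each control period).
- ctrl.get_image(name): name is "scene" or "side" or "wrist"; returns a dict with "img" (480x640x3 uint8, blue, green, red), "K" (3x3 intrinsics, pixels), "dist_coeffs" ([k1, k2, p1, p2, k3] as OpenCV has them; the pictures are not rectified), "T" (4x4, takes a point from camera to world coordinates). Camera axes: x right, y down, z forward; pixel columns grow to the right and rows downward; lengths in mm; the calibration is good to about 2 mm. A picture is of the moment at which its call begins. There is no depth.
- ctrl.finish_job(): hands the job in, once; it reports no verdict.
The state is a dict: "clock": time; "qpos": joint angles; "qd": joint speeds; "tau": joint torques, N m; "eef_pos": TCP position; "tool_rot": TCP orientation; "force": force on the tool from outside, world axes, zero at the start; "torque": the same for the moment, N m; "width": finger opening in mm.
Only numpy, scipy, OpenCV 4.12 (cv2) and the standard library are available. Lean on these libraries where they do the work, as an engineer would, in place of code of your own. Each camera call takes 0.05 s, during which the arm holds its last target.

### The job

Release the wooden blank from the feeder: press its two red keys together, one with each fingertip, and keep both held fully down until the blank has rolled down the chute and lies still in the tray at its end. Then let go so that both keys spring back up, and move the hand clear. Do not touch the blank itself, and leave the other things on the bench where they are.

Things in the scene. Friction and masses are not known exactly. Their poses are not given: they have to be found in the camera images.
- feeder: fixed feeder, yaw varies, 245 mm long (x), 124 wide (y). Origin on the bench under the midpoint of the two keys, z up. Grey key housing x -37 to 31 mm, top 82 mm high; then a chute falls 15 degrees towards +x (floor 62 mm high at x 30, 30 at x 150) into a tray. Brass teeth at x 70 mm stop the blank; each key lowers half of them, so the blank runs only while both keys are down
- key_left_top (a point): top centre of the round red key on the left (+y) side of the feeder: 24 mm across, its flat top 100 mm above the bench when up, standing 18 mm proud of the grey housing; the two keys' centres are 64 mm apart along the feeder's y axis
- key_right_top (a point): top centre of the round red key on the right (-y) side of the feeder: 24 mm across, its flat top 100 mm above the bench when up, standing 18 mm proud of the grey housing; the two keys' centres are 64 mm apart along the feeder's y axis
- key_left (a joint): travel of the left key, in m: 0 = up, 0.009 = fully down. It moves straight down on a spring (1 N to start, 3.5 N fully down, so 7 N for both) and springs back up when let go. Its gate teeth are below the chute floor, out of the blank's way, from about 0.007 on
- key_right (a joint): travel of the right key, in m: 0 = up, 0.009 = fully down. It moves straight down on a spring (1 N to start, 3.5 N fully down, so 7 N for both) and springs back up when let go. Its gate teeth are below the chute floor, out of the blank's way, from about 0.007 on
- blank: loose round wooden blank, 26 mm diameter, 100 mm long, pale with two dark rings, 45 g, lying across the chute behind the teeth; origin at its centre, y along its length (x and z turn as it rolls). At the start it lies 60 mm along the feeder's x from the key line, centre 67 mm above the bench
- tray (a point): centre of the tray's floor at the low end of the chute, 8 mm above the bench, 175 mm along the feeder's x from the key line; the tray is 50 mm long (x) and 112 mm wide inside, with a green lining; a blank lying in it has its centre 13 mm above this point
- bowl: bystander: open turned wooden bowl, 120 mm across, 50 mm tall; origin under its centre; loose
- tape_roll: bystander: amber roll of tape lying flat, 70 mm across, 24 mm tall; origin under its centre; loose
- bead: bystander: dark brown turned wooden bead standing on its flat, 42 mm across, 22 mm tall; origin under its centre; loose
- pencil_cup: bystander: steel cup of pencils, 70 mm across, 130 mm tall with the pencils; origin under its centre; loose
- parts_box: bystander: open cardboard box 130 x 180 mm, 45 mm tall; origin under its centre; loose
- screwdriver: bystander: screwdriver lying on the bench, about 200 mm long; loose
- glue_jar: bystander: jar with a black cap, 56 mm across, 75 mm tall; origin under its centre; loose
Things that resemble listed ones, but are neither listed nor needed, are in the scene too. What is meant by the blank is not blue, and is the larger of those in its own colour.

How it is judged:
By the outcome, as a careful person would: the job done as asked, in the order asked, and still so for the second after the job is handed in, with the robot touching nothing.
It also fails if it takes over 32 s, if anything falls off the work surface, if the arm or the gripper's body presses on something with over 40 N, if the wrist force passes 120 N, or if a joint passes its speed limit or range.

## Working session

There is one attempt and no reset: what is moved stays moved. The work goes in short steps, Python scripts to look and compute and a tool call to move; the robot and the scene stay as the last step left them, time stands still between calls to the robot, and variables do not carry over. Pictures are saved under pics/ and viewed, and the job is handed in when it is done.

Besides the shell and the picture viewer there is one more tool, called after "Request:" by a JSON object that holds its "api" and its "payload". servo_tool: Moves the arm, as the interface text tells. Its arguments: {"type":"object","properties":{"commands":{"type":"array","items":{"type":"number"}}},"required":["commands"]}

```bash
mkdir -p pics; cat > h.py <<'E'
from cell import ctrl
import cv2, numpy as np
def snap(n,f):
    d=ctrl.get_image(n); cv2.imwrite('pics/'+f+'.png',d['img']); 
    np.savez('pics/'+f+'.npz',img=d['img'],K=d['K'],D=d['dist_coeffs'],T=d['T']); return d
def load(f):
    z=np.load('pics/'+f+'.npz'); return dict(img=z['img'],K=z['K'],dist_coeffs=z['D'],T=z['T'])
def ray(d,u,v):
    p=cv2.undistortPoints(np.array([[[u,v]]],float),np.array(d['K']),np.array(d['dist_coeffs']))[0,0]
    T=np.array(d['T']); return T[:3,3],T[:3,:3]@np.array([p[0],p[1],1])
def onz(d,u,v,z):
    o,r=ray(d,u,v); return o+r*(z-o[2])/r[2]
def proj(d,P):
    T=np.linalg.inv(np.array(d['T'])); 
    return cv2.projectPoints(np.array(P,float).reshape(-1,1,3),cv2.Rodrigues(T[:3,:3])[0],T[:3,3],np.array(d['K']),np.array(d['dist_coeffs']))[0][:,0]
def red(d):
    h=cv2.cvtColor(d['img'],cv2.COLOR_BGR2HSV)
    m=(((h[...,0]<8)|(h[...,0]>172))&(h[...,1]>140)&(h[...,2]>70)).astype(np.uint8)
    n,l,s,c=cv2.connectedComponentsWithStats(m)
    return [(s[i].tolist(),c[i].round(1).tolist()) for i in range(1,n) if s[i,4]>30]
E
python3 - <<'E'
from h import *
for n in ['scene','side','wrist']:
    d=snap(n,n+'0'); print(n,np.array(d['T']).round(2).tolist())
    for r in red(d): print(r)
s=ctrl.read_state(); print(s, ctrl.grip_depth)
E
```

```text
scene [[0.43, 0.73, -0.53, 1246.1], [0.9, -0.34, 0.25, -321.31], [0.01, -0.59, -0.81, 1186.75], [0.0, 0.0, 0.0, 1.0]]
([347, 175, 32, 19, 207], [362.8, 184.2])
([306, 261, 10, 9, 72], [310.4, 265.0])
([280, 272, 11, 9, 74], [284.7, 276.1])
([312, 419, 12, 12, 103], [317.4, 424.4])
([299, 424, 12, 11, 103], [304.8, 429.2])
([287, 432, 12, 11, 100], [292.3, 436.7])
([316, 445, 12, 11, 99], [321.4, 450.0])
([304, 450, 11, 11, 101], [308.9, 455.2])
side [[1.0, -0.03, 0.04, 468.28], [-0.05, -0.65, 0.76, -1042.44], [0.01, -0.76, -0.65, 1009.18], [0.0, 0.0, 0.0, 1.0]]
([233, 201, 12, 26, 196], [238.0, 213.6])
([331, 252, 11, 7, 60], [335.6, 255.2])
([334, 272, 11, 8, 67], [339.3, 275.4])
([487, 311, 13, 18, 147], [493.0, 319.7])
([508, 317, 17, 15, 157], [515.7, 324.6])
wrist [[0.24, -0.94, -0.26, 221.16], [-0.97, -0.23, -0.06, -615.52], [-0.0, 0.26, -0.96, 373.64], [0.0, 0.0, 0.0, 1.0]]
{'clock': 0.15, 'qpos': array([ 1.26217705,  0.62913688,  0.03847527,  1.51818245, -0.02699903,
        0.99629209, -0.02002368]), 'qd': array([ 0.00123721, -0.00364897, -0.00151091, -0.00312457, -0.00128609,
        0.00141421, -0.00135771]), 'tau': array([ 3.34338009e-03, -5.63797975e+01,  1.22839976e+00, -1.93650234e+01,
        1.11172264e-02,  7.42525735e-03, -1.42748806e-05]), 'eef_pos': array([ 156.18160989, -630.44520273,  230.58462168]), 'tool_rot': array([-3.14009275e+00,  2.52419640e-05,  2.42773406e-01]), 'force': array([ 0.57324366, -0.00632445,  0.29897125]), 'torque': array([ 0.01032406, -0.03314231, -0.00390842]), 'width': 85.5273190009672} 18.700000000000003
```

View pics/scene0.png

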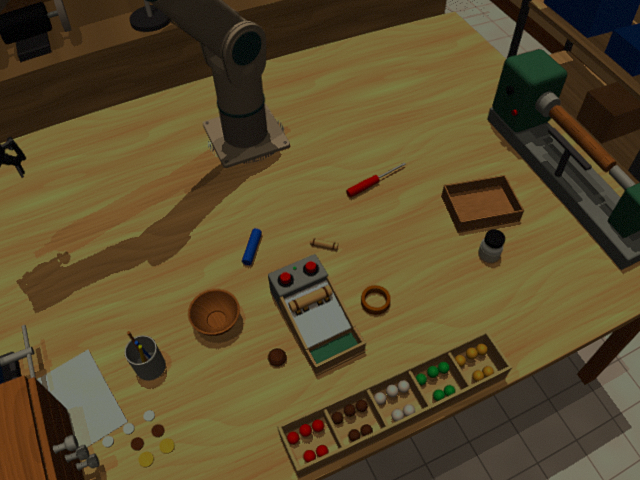

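View pics/side0.png

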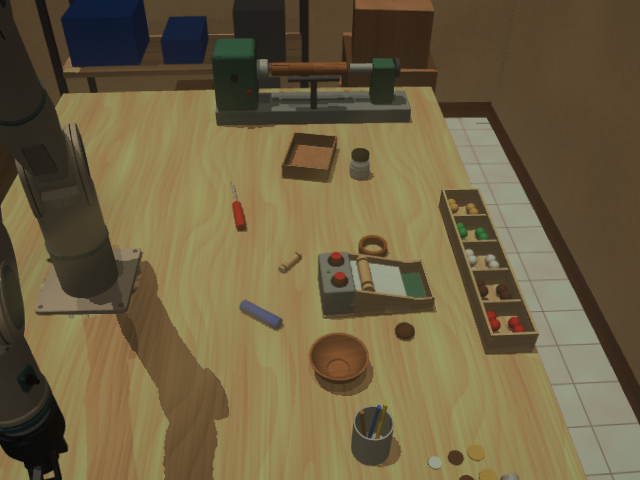

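```bash
python3 - <<'E'
from h import *
a=load('scene0');b=load('side0')
def tri(p,q):
    o,r=ray(a,*p);o2,r2=ray(b,*q)
    s=np.linalg.lstsq(np.c_[r,-r2],o2-o,rcond=None)[0]
    x,y=o+r*s[0],o2+r2*s[1]; return (x+y)/2,np.linalg.norm(x-y)
for p in [(310.4,265),(284.7,276.1)]:
    print('scene@97',onz(a,*p,97))
    for q in [(335.6,255.2),(339.3,275.4)]: print(tri(p,q))
for q in [(335.6,255.2),(339.3,275.4)]: print('side@97',onz(b,*q,97))
E
```

```text
scene@97 [564.10572579 -39.37877028  97.        ]
(array([564.95822288, -39.76948692,  98.15664184]), np.float64(0.26439680491355766))
(array([561.26601187, -44.72564432,  62.62297878]), np.float64(39.47358035394545))
scene@97 [ 567.14405843 -103.91304802   97.        ]
(array([572.28279084, -99.65330155, 134.0899794 ]), np.float64(36.37603179301015))
(array([ 568.2194118 , -104.26235748,   98.70462171]), np.float64(0.02761770987547368))
side@97 [565.15741915 -38.64827788  97.        ]
side@97 [ 568.41464031 -102.52104909   97.        ]
```

The scene view shows the feeder, with its keys at (310,265) and (285,276), and the large pale blank at (310,300). The side view shows the keys at (336,255) and (339,275). Triangulation puts the keys at about (565,-39.5) and (568,-104), with a feeder yaw of about 0.05 rad.

```bash
cat >> h.py <<'E'
from scipy.spatial.transform import Rotation as Ro
def delta(target,yaw):
    s=ctrl.read_state(); R=Ro.from_euler('xyz',s['tool_rot']).as_matrix()
    d=R.T@(np.array(target)-s['eef_pos'])/25
    cy=s['tool_rot'][2]; t=-np.degrees(yaw-cy)/6
    print('units',d.round(3),'twist',round(t,3),'mm',(np.array(target)-s['eef_pos']).round(1),'width',s['width'],'clock',s['clock'])
E
python3 - <<'E'
from h import *
delta((566.6,-71.9,180),0.05)
E
```

```text
units [ 21.306 -17.737   2.049] twist 1.841 mm [410.4 558.5 -50.6] width 85.5273190009672 clock 0.15
```

Request:
{"api": "servo_tool", "payload": {"commands": [0.6,-0.5,0,0,0.2,1.6,-1.35,0,0,0.4,2.7,-2.25,0,0,0.41,3.8,-3.15,0,0,0.41,4.9,-4.05,0,0,0.41,6.0,-5.0,0,0,0.41,7.1,-5.9,0,0,0.41,8.2,-6.8,0,0,0.41,9.3,-7.7,0,0,0.41,10.4,-8.6,0,0,0.41]}}

```text
clock: 0.98
eef_pos: [357.7, -358.1, 231.3]
tool_rot: [-3.141, 0.0, 0.243]
force: [0.0, -0.6, -0.3]
width: 50.5
```

```bash
python3 - <<'E'
from h import *
print(ctrl.read_state())
delta((566.6,-71.9,180),0.05)
E
```

```text
{'clock': 0.9833, 'qpos': array([ 0.71525716,  0.42375425,  0.02163049,  1.9128623 , -0.01240068,
        0.80526834, -0.58453823]), 'qd': array([-0.80573691, -0.097967  , -0.04788438,  0.1776012 ,  0.02636905,
       -0.08858015, -0.85172566]), 'tau': array([ 4.67331782e+00, -4.29487681e+01,  1.06217690e+00, -1.61592203e+01,
        1.71639741e-02,  2.60756370e-01,  9.17242561e-01]), 'eef_pos': array([ 357.65877011, -358.14377827,  231.26324965]), 'tool_rot': array([-3.14142839e+00,  5.35496028e-05,  2.42688752e-01]), 'force': array([ 0.04237981, -0.61768455, -0.26794428]), 'torque': array([ 0.01526205, -0.00696371, -0.00458302]), 'width': 50.51247594801857}
units [10.864 -9.105  2.051] twist 1.84 mm [208.9 286.2 -51.3] width 50.51247594801857 clock 0.9833
```

Request:
{"api": "servo_tool", "payload": {"commands": [1.1,-0.9,0,0.2,0.41,2.2,-1.8,0,0.4,0.41,3.3,-2.75,0,0.6,0.41,4.4,-3.7,0,0.8,0.41,5.5,-4.6,0,1.0,0.41,6.6,-5.5,0,1.2,0.41,7.7,-6.45,0.3,1.4,0.41,8.8,-7.4,0.8,1.6,0.41,9.9,-8.3,1.3,1.84,0.41,10.6,-8.85,1.7,1.84,0.41]}}

```text
clock: 1.82
eef_pos: [562.8, -76.7, 187.9]
tool_rot: [-3.14, -0.001, 0.053]
force: [-0.7, 0.7, 0.9]
width: 50.2
```

Request:
{"api": "servo_tool", "payload": {"commands": [0,0,0,0,0.41,0,0,0,0,0.41]}}

```text
clock: 1.98
eef_pos: [560.9, -79.6, 187.8]
tool_rot: [-3.141, 0.002, 0.053]
force: [-0.5, -1.0, -0.6]
width: 50.4
```

```bash
python3 - <<'E'
from h import *
delta((566.6,-71.9,160),0.05)
for n in ['wrist','side','scene']:
    d=snap(n,n+'1'); print(n,red(d))
    if n=='wrist':
        for r in red(d): print(onz(d,*r[1],99))
        print(proj(d,[(565,-39.5,100),(568,-104,100)]))
E
```

```text
units [ 0.246 -0.296  1.111] twist 0.033 mm [  5.7   7.7 -27.8] width 50.37576965758717 clock 1.9833
wrist [([235, 205, 42, 42, 1310], [255.6, 225.7]), ([341, 206, 40, 42, 1286], [360.3, 226.3]), ([0, 405, 19, 14, 122], [5.5, 410.1])]
[567.98157833 -42.30212829  99.        ]
[ 571.02865719 -105.12540618   99.        ]
[421.66760169 137.2209619   99.        ]
[[250.62389541 230.67146714]
 [358.18574028 231.49558771]]
side [([233, 201, 12, 26, 200], [238.1, 213.6]), ([487, 311, 13, 19, 148], [493.0, 319.7]), ([509, 317, 16, 15, 156], [515.8, 324.6])]
scene [([347, 175, 32, 20, 212], [362.8, 184.2]), ([309, 261, 7, 8, 44], [311.9, 264.6]), ([312, 419, 12, 12, 111], [317.5, 424.5]), ([299, 424, 12, 12, 104], [304.8, 429.2]), ([287, 431, 12, 12, 104], [292.5, 436.8]), ([316, 445, 12, 11, 101], [321.5, 450.0]), ([304, 450, 11, 11, 100], [308.9, 455.1])]
```

View pics/wrist1.png

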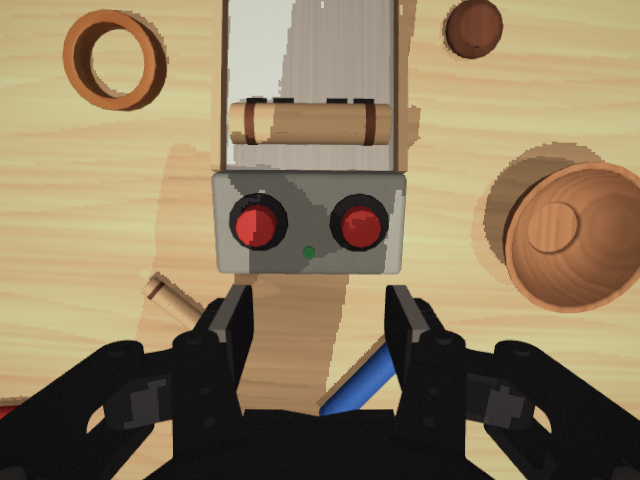

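View pics/side1.png

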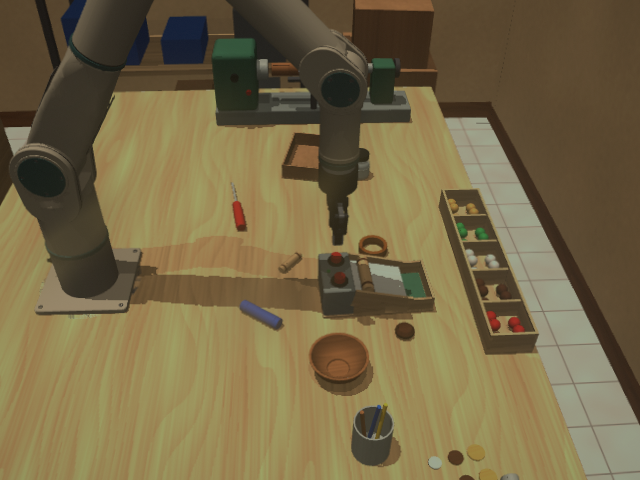

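```bash
python3 - <<'E'
from h import *
delta((568,-72.8,120),0.05)
E
```

```text
units [ 0.325 -0.397  2.765] twist -0.021 mm [  7.6  10.2 -69.1] width 50.305623448453716 clock 2.1333
```

Request:
{"api": "servo_tool", "payload": {"commands": [0.15,-0.15,0.6,0,0.34,0.3,-0.3,1.2,0,0.34,0.3,-0.3,1.6,0,0.34,0.3,-0.3,1.6,0,0.34,0.3,-0.3,1.6,0,0.34]}}

```text
clock: 2.55
eef_pos: [567.4, -74.6, 148.8]
tool_rot: [3.141, 0.001, 0.048]
force: [0.1, -0.9, 0.8]
width: 56.4
```

```bash
python3 - <<'E'
from h import *
for i in range(3):
    delta((568,-72.8,105),0.05)
    d=snap(['wrist','side','scene'][i],'b%d'%i)
    print(red(d)[:4])
    print(ctrl.read_state()['force'])
d=load('b0')
for r in red(d): print(onz(d,*r[1],99))
c=load('b1')['img'][180:330,250:450]; cv2.imwrite('pics/b1c.png',cv2.resize(c,None,fx=4,fy=4,interpolation=2))
E
```

```text
units [ 0.028 -0.073  1.753] twist -0.014 mm [  0.6   1.8 -43.8] width 56.4111386133537 clock 2.55
[([229, 232, 49, 50, 1838], [253.6, 256.6]), ([353, 232, 48, 51, 1819], [376.2, 256.7])]
[-0.29889019  0.3243703   0.58759678]
units [ 0.004 -0.07   1.775] twist -0.013 mm [  0.    1.7 -44.4] width 56.25065609099795 clock 2.6
[([233, 201, 12, 26, 200], [238.1, 213.7]), ([487, 311, 13, 19, 150], [493.0, 319.8]), ([509, 317, 16, 15, 156], [515.8, 324.6])]
[-0.32276775 -0.70327576  0.24468443]
units [-0.012 -0.065  1.786] twist -0.011 mm [ -0.3   1.6 -44.7] width 56.461593873389674 clock 2.65
[([347, 175, 32, 20, 211], [362.8, 184.3]), ([312, 419, 12, 12, 108], [317.4, 424.6]), ([299, 424, 12, 12, 106], [304.8, 429.2]), ([287, 432, 12, 11, 103], [292.4, 436.9])]
[-0.24910232  0.44680836  0.59928078]
[568.452256  -42.3593628  99.       ]
[ 571.47957163 -104.90027016   99.        ]
```

View pics/b0.png

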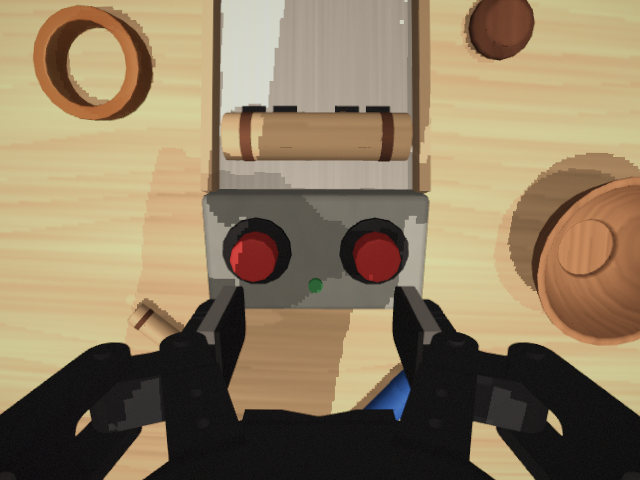

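View pics/b1c.png

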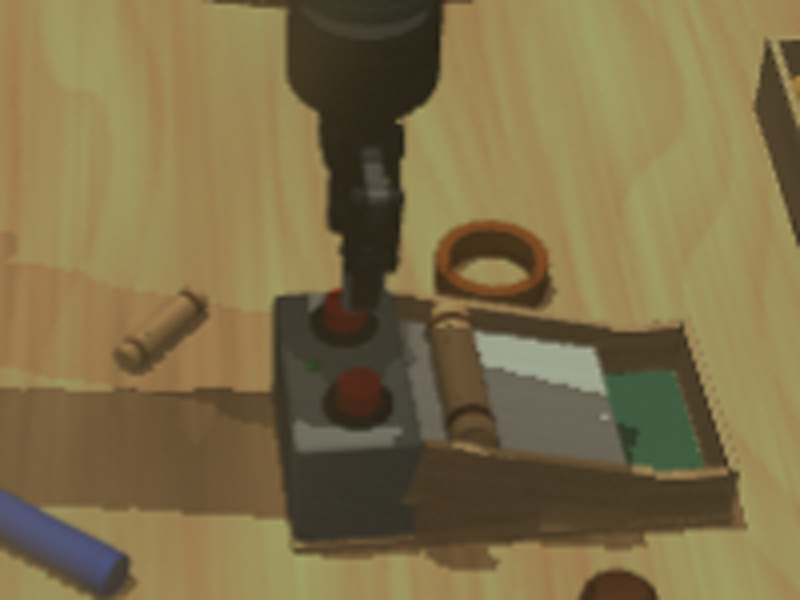

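Request:
{"api": "servo_tool", "payload": {"commands": [0.02,-0.07,0.5,0,0.34,0.02,-0.07,1.1,0,0.34,0.02,-0.07,1.6,0,0.34,0.02,-0.07,1.6,0,0.34,0.02,-0.07,1.6,0,0.34]}}

```text
clock: 3.12
eef_pos: [568.5, -71.9, 109.1]
tool_rot: [3.141, 0.0, 0.05]
force: [-0.8, 0.0, -0.0]
width: 56.4
```

Request:
{"api": "servo_tool", "payload": {"commands": [0,0,0.1,0,0.34,0,0,0.2,0,0.34,0,0,0.2,0,0.34]}}

```text
clock: 3.37
eef_pos: [568.8, -71.7, 104.2]
tool_rot: [3.141, -0.001, 0.05]
force: [-0.5, 0.5, 0.6]
width: 56.6
```

```bash
python3 - <<'E'
from h import *
delta((568.5,-73,95),0.05)
d=snap('side','c1'); delta((568.5,-73,95),0.05)
print(ctrl.read_state()['force'])
d2=snap('wrist','c0'); print(red(d2))
c=d['img'][180:330,250:450]; cv2.imwrite('pics/c1c.png',cv2.resize(c,None,fx=4,fy=4,interpolation=2))
E
```

```text
units [-0.014  0.051  0.367] twist 0.0 mm [-0.3 -1.3 -9.2] width 56.57867124822706 clock 3.3667
units [-0.013  0.052  0.369] twist 0.001 mm [-0.2 -1.3 -9.2] width 56.25193111709984 clock 3.4167
[-0.22012262 -0.25683101  0.19195772]
[([213, 261, 62, 64, 2044], [250.0, 288.5]), ([368, 262, 62, 63, 1892], [392.2, 287.4])]
```

View pics/c0.png

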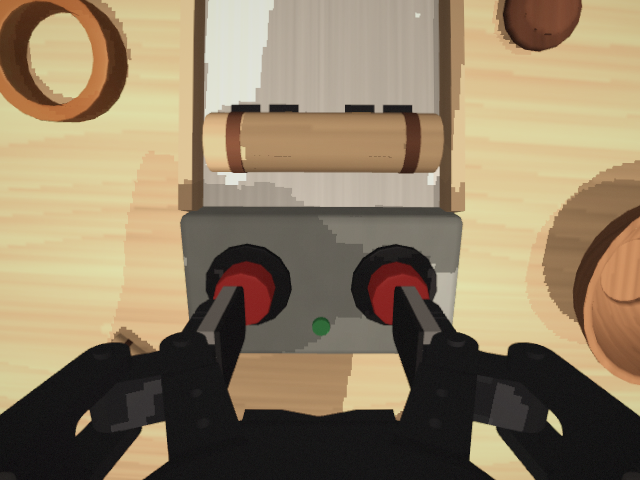

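View pics/c1c.png

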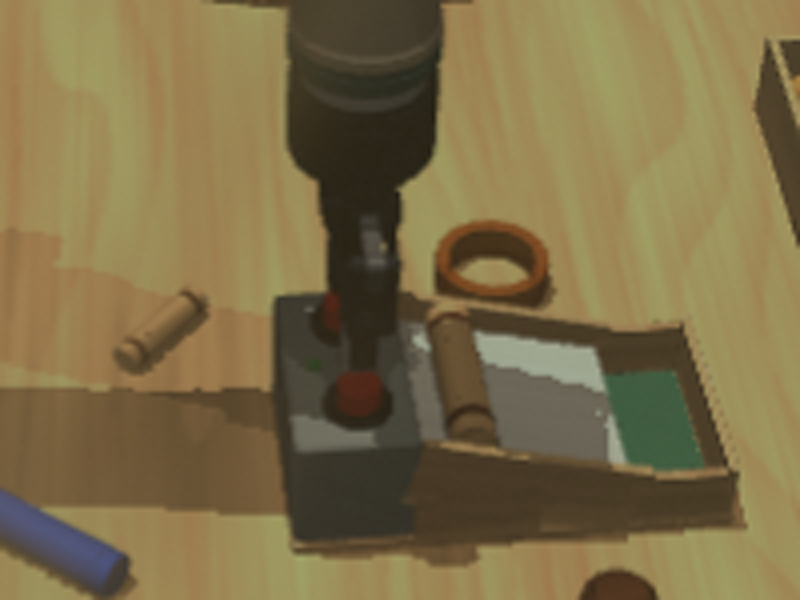

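The tips sit over both keys: the wrist view has keys at about (247,290) and (398,290), and tips at (240,295) and (400,295). I'll go down in small steps while watching the force.

Request:
{"api": "servo_tool", "payload": {"commands": [0,0.03,0.1,0,0.34,0,0.03,0.2,0,0.34,0,0.03,0.2,0,0.34]}}

```text
clock: 3.72
eef_pos: [568.3, -72.5, 98.4]
tool_rot: [-3.142, 0.001, 0.05]
force: [-0.1, -0.7, 1.3]
width: 56.4
```

Request:
{"api": "servo_tool", "payload": {"commands": [0,0,0.1,0,0.34,0,0,0.2,0,0.34,0,0,0.2,0,0.34]}}

```text
clock: 3.97
eef_pos: [568.8, -72.4, 93.6]
tool_rot: [3.142, -0.0, 0.05]
force: [-0.8, -0.2, 3.5]
width: 56.6
```

Request:
{"api": "servo_tool", "payload": {"commands": [0,0,0.1,0,0.34,0,0,0.1,0,0.34,0,0,0.1,0,0.34]}}

```text
clock: 4.22
eef_pos: [568.8, -72.4, 91.5]
tool_rot: [3.142, -0.0, 0.05]
force: [-0.4, -0.9, 4.2]
width: 56.5
```

Request:
{"api": "servo_tool", "payload": {"commands": [0,0,0.1,0,0.34,0,0,0.2,0,0.34,0,0,0.22,0,0.34]}}

```text
clock: 4.47
eef_pos: [568.8, -72.4, 86.7]
tool_rot: [-3.142, -0.001, 0.05]
force: [-2.3, 0.9, 15.1]
width: 56.2
```

```bash
python3 - <<'E'
from h import *
for i in range(2):
    d=snap('scene','d%d'%i); s=ctrl.read_state(); print(s['clock'],s['eef_pos'],s['force'])
d=snap('wrist','dw')
E
```

```text
4.5167 [568.82790397 -72.43177865  86.77084247] [-2.55193191  0.17350399 10.47764203]
4.5667 [568.82119795 -72.44945369  86.74679098] [-2.00060564 -0.57882685 10.65331698]
```

View pics/dw.png

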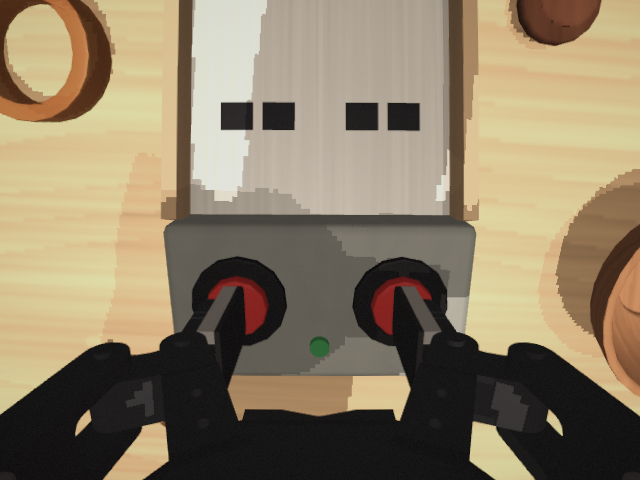

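Both gates are down and the blank has left the teeth. I'll press slightly further and hold.

Request:
{"api": "servo_tool", "payload": {"commands": [0,0,0.04,0,0.34,0,0,0.04,0,0.34,0,0,0.04,0,0.34,0,0,0.04,0,0.34,0,0,0.04,0,0.34,0,0,0.04,0,0.34,0,0,0.04,0,0.34,0,0,0.04,0,0.34,0,0,0.04,0,0.34,0,0,0.04,0,0.34]}}

```text
clock: 5.45
eef_pos: [568.9, -72.5, 86.7]
tool_rot: [3.141, -0.001, 0.05]
force: [-4.2, 0.2, 17.9]
width: 56.5
```

Request:
{"api": "servo_tool", "payload": {"commands": [0,0,0,0,0.34,0,0,0,0,0.34,0,0,0,0,0.34,0,0,0,0,0.34,0,0,0,0,0.34,0,0,0,0,0.34,0,0,0,0,0.34,0,0,0,0,0.34,0,0,0,0,0.34,0,0,0,0,0.34]}}

```text
clock: 6.28
eef_pos: [568.8, -72.4, 86.7]
tool_rot: [3.142, -0.001, 0.05]
force: [-3.7, -0.4, 19.1]
width: 56.2
```

```bash
python3 - <<'E'
from h import *
o=[]
for i in range(6):
    d=snap('scene' if i%2==0 else 'side','e%d'%i)
s=ctrl.read_state(); print(s['clock'],s['eef_pos'],s['force'])
for a,b in ((0,2),(2,4),(1,3),(3,5)):
    A=load('e%d'%a)['img'].astype(int);B=load('e%d'%b)['img'].astype(int)
    D=np.abs(A-B).max(2)>25; print(D.sum(), np.argwhere(D)[:5].tolist())
A=load('e4')['img'][240:390,240:440];B=load('e5')['img'][230:330,300:450]
cv2.imwrite('pics/e.png',np.hstack([cv2.resize(A,(400,400),interpolation=2),cv2.resize(B,(400,400),interpolation=2)]))
E
```

```text
6.5833 [568.86805627 -72.44573159  86.65522027] [-4.81177686  0.42175779 18.44011053]
0 []
0 []
0 []
0 []
```

View pics/e.png

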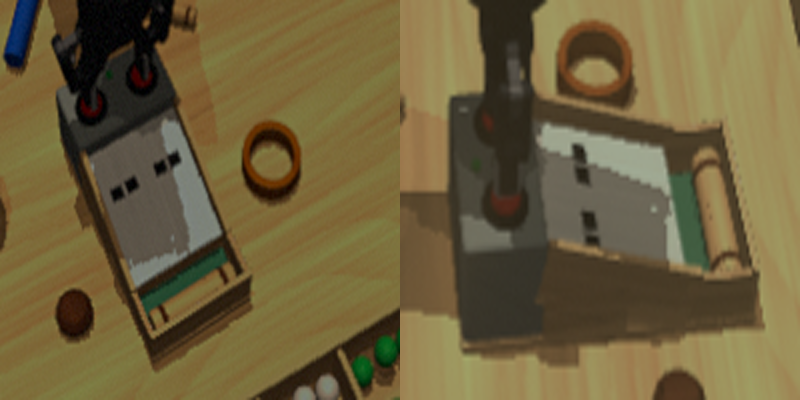

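The blank lies against the tray's far wall, and nothing changed between frames. I'll hold a little longer and compare again before releasing.

Request:
{"api": "servo_tool", "payload": {"commands": [0,0,0,0,0.34,0,0,0,0,0.34,0,0,0,0,0.34,0,0,0,0,0.34,0,0,0,0,0.34,0,0,0,0,0.34,0,0,0,0,0.34,0,0,0,0,0.34,0,0,0,0,0.34,0,0,0,0,0.34]}}

```text
clock: 7.42
eef_pos: [568.8, -72.4, 86.7]
tool_rot: [3.142, -0.001, 0.05]
force: [-3.6, 0.8, 18.9]
width: 56.3
```

```bash
python3 - <<'E'
from h import *
d=snap('scene','f0');d=snap('side','f1')
for a,b in (('e4','f0'),('e5','f1')):
    D=np.abs(load(a)['img'].astype(int)-load(b)['img'].astype(int)).max(2); print(D.max(),(D>15).sum())
print(ctrl.read_state()['force'])
E
```

```text
21 75
7 0
[-3.6777292   0.52740727 18.47263765]
```

```bash
python3 - <<'E'
from h import *
D=np.abs(load('e4')['img'].astype(int)-load('f0')['img'].astype(int)).max(2)
p=np.argwhere(D>15); print(p.min(0),p.max(0),D[335:365,300:365].max())
E
```

```text
[5 6] [479 636] 17
```

That difference is image noise spread over the whole frame, so the blank is still. Releasing now.

Request:
{"api": "servo_tool", "payload": {"commands": [0,0,-0.2,0,0.34,0,0,-0.5,0,0.34,0,0,-1,0,0.34,0,0,-1.8,0,0.34,0,0,-2.8,0,0.34,0,0,-3.8,0,0.34,0,0,-4.8,0,0.34,0,0,-5.8,0,0.34,0,0,-5.8,0,0.34,0,0,-5.8,0,0.34]}}

```text
clock: 8.35
eef_pos: [569.2, -72.4, 230.9]
tool_rot: [3.141, -0.002, 0.05]
force: [-0.3, 0.2, -0.5]
width: 56.7
```

Request:
{"api": "servo_tool", "payload": {"commands": [-1,0,0,0,0.34,-2,0,0,0,0.34,-3,0,0,0,0.34,-4,0,0,0,0.34,-4,0,0,0,0.34,-4,0,0,0,0.34,-4,0,0,0,0.34,-4,0,0,0,0.34]}}

```text
clock: 9.02
eef_pos: [469.7, -77.2, 229.4]
tool_rot: [-3.142, -0.0, 0.051]
force: [0.4, -1.3, -0.3]
width: 56.2
```

```bash
python3 - <<'E'
from h import *
d=snap('scene','g0');e=snap('side','g1');w=snap('wrist','g2')
print(red(d)[:4]);print(red(e)[:4]); s=ctrl.read_state(); print(s['clock'],s['eef_pos'],s['force'],abs(s['qd']).max())
cv2.imwrite('pics/g.png',np.hstack([cv2.resize(d['img'][240:390,240:440],(400,400),interpolation=2),cv2.resize(e['img'][230:330,300:450],(400,400),interpolation=2)]))
E
```

```text
[([347, 175, 32, 19, 208], [362.9, 184.2]), ([306, 261, 10, 9, 68], [310.7, 265.0]), ([281, 273, 9, 8, 58], [284.9, 276.0]), ([312, 419, 12, 12, 107], [317.5, 424.5])]
[([233, 201, 12, 26, 199], [238.1, 213.7]), ([331, 252, 11, 7, 57], [335.7, 255.1]), ([335, 272, 10, 8, 59], [339.6, 275.3]), ([487, 311, 13, 19, 149], [493.0, 319.8])]
9.1667 [469.39526224 -77.28078448 229.48240616] [ 0.32076864  0.36186704 -0.22084409] 0.003933621810565351
```

View pics/g.png

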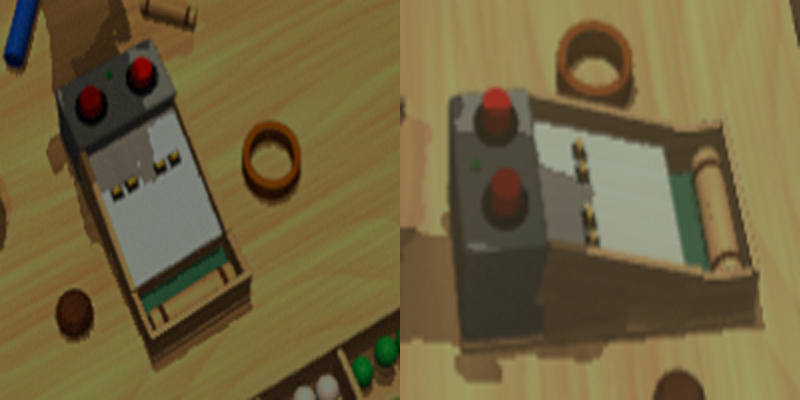

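View pics/g1.png

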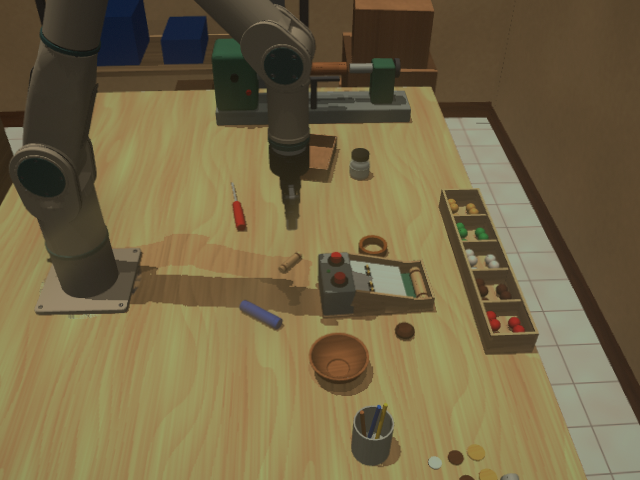

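The keys are back at their starting pixels, the brass teeth are up again, and the blank lies in the tray. Everything else is where it was and the hand is clear.

```bash
python3 -c "
from cell import ctrl
print(ctrl.finish_job())"
```

```text
the job is handed in; nothing more can be done
None
```

The blank was released and now lies in the tray, and the job is handed in. I pressed both keys together, one fingertip on each, down to their stops. The settled upward force on the tool was about 18 N, where the two springs alone need 7 N. I held them for about 3 s, until pictures a second apart showed the blank lying still against the tray's far wall, then lifted off and moved the hand clear at about 9 s.

**Last checks:**
- **Keys:** both are back within 0.4 px of where they started in both views, and the brass teeth are up again.
- **Blank and bystanders:** the blank is still in the tray, and in the pictures the other things look to be where they were.
- **Hand:** it stands clear, with the force reading near zero.

**Disagreement:** the wrist camera put the keys about 3 mm away from the scene and side estimate. I aimed between the two, and both keys went down without trouble.

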